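Release the long sample tube from the two-lane chute

ROBOT

A 6-joint arm with a two-finger parallel gripper is mounted at the origin on the work surface. World frame = base frame: x ahead of the robot, y to its left, z up, the work surface at z = 0. Lengths are in m, angles in degrees, forces in N, time in s.
With the tool pointing down it reaches from about 0.35 to 0.875 m from the base axis. Payload 4.2 kg.
Tool frame: the origin (TCP) lies at the very end of the fingers, on their centre line; the grasp point (between the pads) lies 19 mm behind it; z points along the fingers, x is the direction in which the jaws open and shut, and the axes are right-handed (so a half turn about z gives the same grasp; the last joint's range is limited). The gripper opens to 87 mm and grips with 3 to 60 N. Pads are 19 mm wide; open, the fingers measure 117 mm over their backs; the gripper's body (75 mm by 190 mm) begins 51 mm behind the grasp point.
Start: joints at [84.374, 22.042, 0.453, 0, -68.411, -14.817], TCP at [0.218, 0.586, 0.223] pointing down, gripper open.
Joint ranges: [-179.83, 179.83], [-69.29, 118.12], [-61.27, 80.66], [-181.25, 117.63], [-171.15, -9.14], [-177.46, 177.46]. Speed limits (degrees/s): [159.86, 159.86, 180, 180, 180, 180].

INTERFACE

Orientations are given as a 3x3 rotation matrix whose columns are the frame's x, y, z axes.
In Python, from station import r gives the robot as it stands.
- The arm moves only by the tool move_arm, never from a script. Its argument "series" is a list that holds one entry, the list of rows, each a list of 7 numbers: the shift along the tool's x, y, z in cm, then the turn, a rotation vector about the tool's x, y, z in degrees, then the opening, from -1 (shut) to 1 (fully open). In form: [[[dx, dy, dz, wx, wy, wz, fingers], ...]]. A call has 1 to 12 rows; each row shifts and turns the commanded pose from where the row before left it, along the tool's axes as they then stand; what a row does not reach is not made up. A row lasts 1/8 s, in which the tool goes at most 62.5 mm and 10.7 degrees, less where a joint would pass 70% of its speed; a pose out of reach is approached as far as the arm can. A call is refused whole if a number of a shift passes 6.25 or a number of a turn 10.7, either way. A call with a gripper value outside its range is refused whole. The fingers move at their own pace and stop on an object; the grip force is fixed at half the most. Time passes only in rows, so rows that do not move let the fingers close. It gives the time, the measured TCP pose, the force and the opening at its end, in the units of the state.
- r.sense(): the state, without advancing time (a new reading comes with each control period).
- r.capture(name): name is "side" or "top"; returns a dict with "color" (384x512x3 uint8, blue, green, red), "fx", "fy", "cx", "cy" (pixels), "D" ([k1, k2, p1, p2, k3] as OpenCV has them; the pictures are not rectified), "rvec" (rotation vector, rad) and "tvec" (3), from world to camera coordinates, as OpenCV has them. Camera axes: x right, y down, z forward; pixel columns grow to the right and rows downward; lengths in m; the calibration is good to about 2 mm. A picture is of the moment at which its call begins. There is no depth.
- r.finish_job(): hands the job in, once; it reports no verdict.
The state is a dict: "time_s": time; "joints": joint angles; "joint_velocities": joint speeds; "effort": joint torques, N m; "tcp_pos": TCP position; "ee_rot": TCP orientation; "wrist_force": force on the tool from outside, world axes, zero at the start; "moment": the same for the moment, N m; "gripper_width": opening from 0.0 (shut) to 1.0 (fully open).
Only numpy, scipy, OpenCV 4.12 (cv2) and the standard library are available. Lean on these libraries where they do the work, as an engineer would, in place of code of your own. Each camera call takes 0.05 s, during which the arm holds its last target.

TASK

Two capped sample tubes wait behind the gates of the sloping two-lane chute, one long and one short. Press down the paddle of the rocking lever on the long tube's lane with your fingertips so that its gate lifts and the tube rolls down to the end stop, then let the lever come back up so the gate is shut again. Do not touch or pick up the tubes, keep the short tube behind its gate, and leave the rack, the jar and the bottle standing where they are.

Things in the scene. Friction and masses are not known exactly. Their poses are not given: they have to be found in the camera images.
- chute: Fixed two-lane tube chute, white sheet metal on a grey base plate 340 x 250 mm. Origin on the bench; x points downhill, from paddles to end stop, y to the left lane, z up. Base plate spans x -160 to 180 mm. Lanes 110 mm wide, centred at y = 58 (left) and -58 mm (right). Gates at x = 50 mm; end stop at x = 160 mm. Lever shaft on three uprights 121 mm high at x = -40, y = -116, 0, 116 mm.
- lever_left (a joint): Steel rocking lever along chute x over the left lane, 180 mm long, pivot at chute x = -40 mm, z = 110 mm; paddle at its chute -x end, two-pronged gate at the other. 0 rad = gate shut, grows as the paddle goes down, stop at 0.36 (paddle 32 mm lower). The tube passes from about 0.2 (18 mm lower). A spring shuts it when let go; pressing takes 3 N at first, 5.5 N at the stop.
- lever_right (a joint): The same lever over the right lane (chute y = -58 mm), same values.
- paddle_left (a point): Middle of the upper face of the left lever's paddle, a grey plastic pad 40 mm (along the bar) x 36 mm, 6 mm thick; at chute x = -130, y = 58 mm, 118 mm above the bench when the gate is shut. Moves with the lever. Only the base plate (top at 8 mm) is below it.
- paddle_right (a point): The same point on the right lever's paddle.
- tube_long: The long tube: 100 mm long, 16 mm thick, filled dark red, purple cap, 18 g, loose. Origin at its centre, y along its length. It lies across either lane behind the gate, centre at chute x = 39, z = 64 mm; once released it rolls in about a second to rest against the end stop, centre at about chute x = 150, z = 40 mm.
- tube_short: The short tube: 66 mm long, otherwise like the long one. Origin at its centre, y along its length. It lies across the other lane, behind the gate.
- rack: White tube rack, 70 x 120 mm and 82 mm high with the caps of the tubes standing in it, loose, left of the chute. Origin at the centre of its underside.
- jar: Lidded jar, 56 mm across, 65 mm high, loose, right of the chute near the paddles. Origin at the centre of its underside.
- reagent: White bottle, 54 mm across, 110 mm high, loose, right of the chute. Origin at the centre of its underside.
There are look-alikes about, which are no part of the job. Leave any green or yellow look-alike of the tube_long alone.

How it is judged (in metres and radians):
On the way, in this order (a step that is already met when the one before it is completed fails the run):
1. the paddle of the long tube's lever is pressed down by the fingers (contact force between the fingers and chute above 0.3 N and x of the grasp point in the frame of chute below -0.06 m and ((y of tube_long in the frame of chute above 0 m and value of joint lever_left above 0.08 rad) or (not (y of tube_long in the frame of chute above 0 m) and value of joint lever_right above 0.08 rad))).
2. the long tube has rolled down to the end stop (x of tube_long in the frame of chute above 0.12 m and height (world z) of tube_long between 0.03 and 0.06 m), for 0.2 s.
At the end, for the whole second after the job is handed in: The long tube lies at rest at the foot of its lane (centre more than 120 mm down the chute from its origin, 30 to 60 mm above the bench), the short tube still lies behind its gate, and both levers are back within 0.03 rad of shut (all of step 2 and linear speed of each of tube_long, tube_short below 0.02 m/s and x of tube_short in the frame of chute between -0.015 and 0.055 m and height (world z) of tube_short between 0.05 and 0.085 m and value of joint each of lever_left, lever_right below 0.03 rad); the robot touches nothing.
It fails at once if a tube is touched by the robot (contact force between any of the fingers, the arm and tube_long above 0.3 N or contact force between any of the fingers, the arm and tube_short above 0.3 N).
It fails at once if a tube is lifted (height (world z) of any of tube_long, tube_short above 0.1 m).
It fails at once if the short tube gets past its gate (x of tube_short in the frame of chute above 0.065 m).
It fails at once if the rack, jar or bottle is shifted more than 25 mm or tipped (distance of any of rack, jar, reagent from where it was at the start of the episode above 0.025 m or angle between any of rack, jar, reagent's own z axis and vertical above 0.35 rad).
It also fails if it takes over 32 s, if anything falls off the work surface, if the arm or the gripper's body presses on something with over 40 N, if the wrist force passes 120 N, or if a joint passes its speed limit or range.

## Working session

There is one attempt and no reset: what is moved stays moved. The work goes in short steps, Python scripts to look and compute and a tool call to move; the robot and the scene stay as the last step left them, time stands still between calls to the robot, and variables do not carry over. Pictures are saved under pics/ and viewed, and the job is handed in when it is done.

Besides the shell and the picture viewer there is one more tool, called after "Call:" as a command line: name --argument value ..., lists and objects as JSON in quotes. move_arm: Moves the arm, as the interface text tells. Its arguments: {"type":"object","properties":{"series":{"type":"array","items":{"type":"array","items":{"type":"array","items":{"type":"number"}}}}},"required":["series"]}

```bash
mkdir -p pics; python3 - <<'E'
from station import r
import cv2,pickle
print(r.sense())
for n in("side","top"):
    c=r.capture(n); cv2.imwrite(f"pics/{n}0.png",c["color"]); pickle.dump(c,open(n+".pkl","wb"))
    print({k:v for k,v in c.items() if k!="color"})
E
```

```text
{'time_s': 0.0, 'joints': array([ 8.43733572e+01,  2.20923303e+01,  3.80870041e-01, -2.80410085e-02,
       -6.84102153e+01, -1.48177047e+01]), 'joint_velocities': array([-0.0136084 , -0.00977257, -0.01595714,  0.03014228, -0.03376312,
        0.04906899]), 'effort': array([ 5.36062053e-04, -3.90664995e+01,  1.87405783e+01,  4.21998963e+00,
        1.09407576e-02, -1.95594957e-04]), 'tcp_pos': array([0.21807714, 0.58509372, 0.22145296]), 'ee_rot': array([[-3.49465877e-01, -9.36948859e-01, -6.61088996e-04],
       [-9.36946580e-01,  3.49466487e-01, -2.06874744e-03],
       [ 2.16933900e-03, -1.03551564e-04, -9.99997642e-01]]), 'wrist_force': array([ 0.58148483, -0.48320758,  0.41230254]), 'moment': array([0.00366879, 0.05591635, 0.05286485]), 'gripper_width': 1.0043372873417675}
{'fx': 454.92963820691256, 'fy': 454.92963820691256, 'cx': 244.45942021786723, 'cy': 188.32115755962135, 'D': array([0.0354833, 0.       , 0.       , 0.       , 0.       ]), 'rvec': array([ 2.30669645, -0.26671292,  0.08862525]), 'tvec': array([-0.51860957,  0.2067108 ,  0.86814381])}
{'fx': 438.3723434964934, 'fy': 438.3723434964934, 'cx': 250.86039051291735, 'cy': 188.258452367292, 'D': array([-0.13011959,  0.        ,  0.        ,  0.        ,  0.        ]), 'rvec': array([ 2.15253093, -2.05784539,  0.22894353]), 'tvec': array([0.04346073, 0.57463152, 0.88425033])}
```

View pics/side0.png

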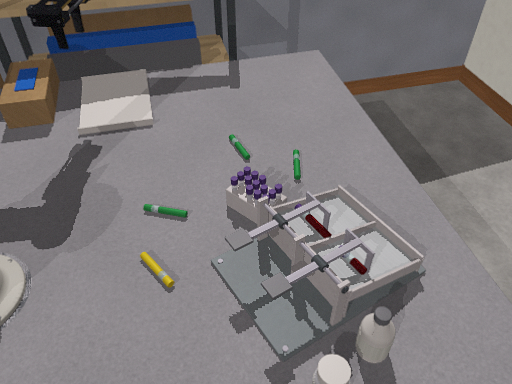

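View pics/top0.png

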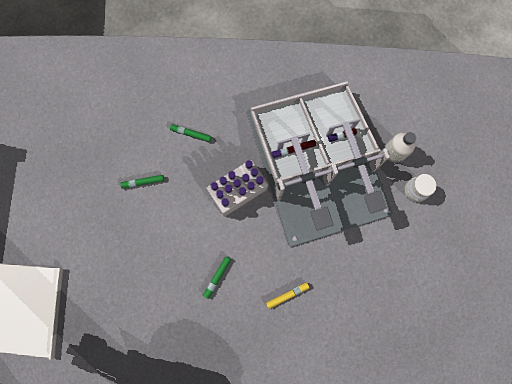

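The long tube is in the lane beside the rack, which is the left one (top view about (297,148)). The paddles are at about (321,218) left and (374,203) right. I'll zoom in to get accurate landmarks.

```bash
python3 - <<'E'
import cv2
a=cv2.imread("pics/side0.png")[170:370,200:440]; b=cv2.imread("pics/top0.png")[75:255,200:440]
cv2.imwrite("pics/sidez.png",cv2.resize(a,None,fx=3,fy=3,interpolation=cv2.INTER_CUBIC))
cv2.imwrite("pics/topz.png",cv2.resize(b,None,fx=3,fy=3,interpolation=cv2.INTER_CUBIC))
E
```

```text
(no output)
```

View pics/sidez.png

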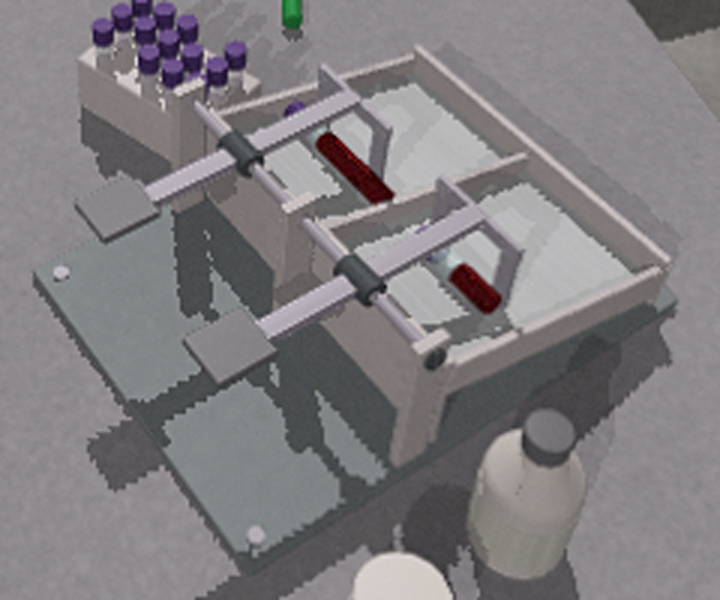

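View pics/topz.png

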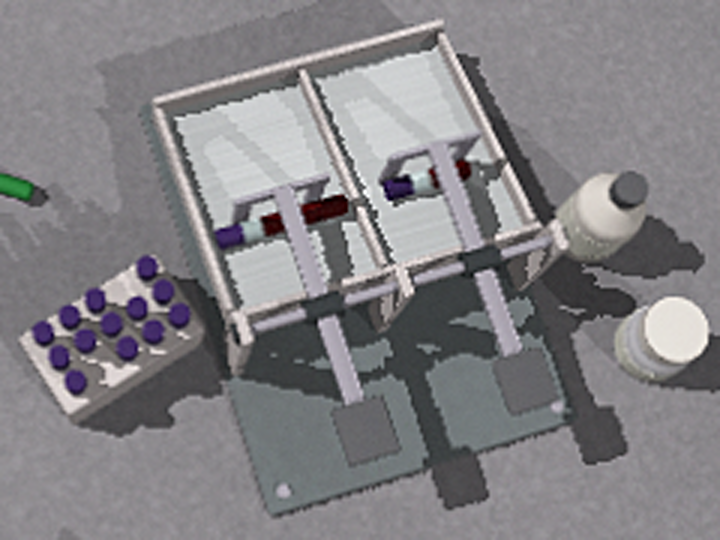

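```bash
cat > h.py <<'E'
import numpy as np,cv2,pickle
from scipy.optimize import least_squares
C={n:pickle.load(open(n+".pkl","rb")) for n in("side","top")}
off={"side":(200,170),"top":(200,75)}
def proj(n,P):
    c=C[n];K=np.array([[c["fx"],0,c["cx"]],[0,c["fy"],c["cy"]],[0,0,1]])
    return cv2.projectPoints(np.array(P,float).reshape(-1,1,3),c["rvec"],c["tvec"],K,c["D"])[0].reshape(-1,2)
def w(q,P):
    P=np.array(P,float);c,s=np.cos(q[2]),np.sin(q[2])
    return np.c_[q[0]+c*P[:,0]-s*P[:,1],q[1]+s*P[:,0]+c*P[:,1],P[:,2]]
E
python3 - <<'E'
from h import *
L=[("side",(117,208),(-.13,.058,.118)),("top",(366,431),(-.13,.058,.118)),
("side",(230,345),(-.13,-.058,.118)),("top",(524,380),(-.13,-.058,.118)),
("side",(35,272),(-.16,.125,.008)),("top",(272,512),(-.16,.125,.006)),
("top",(572,425),(-.16,-.125,.006)),("side",(245,560),(-.16,-.125,.008))]
def f(q):
    return np.concatenate([proj(n,w(q,[P]))[0]-np.array(uv)/3-off[n] for n,uv,P in L])
best=min((least_squares(f,[.4,.5,a],loss="soft_l1") for a in np.arange(-3,3,.7)),key=lambda s:s.cost)
q=best.x;print(q,np.degrees(q[2]));print(f(q).reshape(-1,2).round(2))
print("paddleL",w(q,[(-.13,.058,.118)]),"R",w(q,[(-.13,-.058,.118)]),"tube",w(q,[(.039,.058,.064)]))
np.save("q.npy",q)
# free triangulation of left paddle
for n in(0,2):
    g=lambda P:np.concatenate([proj(L[i][0],P)[0]-np.array(L[i][1])/3-off[L[i][0]] for i in(n,n+1)])
    s=least_squares(g,[.5,.4,.1]);print(s.x,s.fun.round(2))
for n in("side","top"):
    im=C[n]["color"].copy()
    P=[(-.13,.058,.118),(-.13,-.058,.118),(-.16,.125,.008),(-.16,-.125,.008),(.18,.125,.008),(.18,-.125,.008),(.039,.058,.064),(-.04,.116,.121),(-.04,-.116,.121),(-.04,0,.121)]
    for u in proj(n,w(q,P)): cv2.circle(im,tuple(int(x) for x in np.round(u)),1,(0,0,255),-1)
    o=off[n]; cv2.imwrite(f"pics/{n}fit.png",cv2.resize(im[o[1]:o[1]+200,o[0]:o[0]+240],None,fx=3,fy=3))
E
```

```text
[ 0.64819441 -0.09025651  0.32682903] 18.725924124253133
[[-0.21 -1.23]
 [ 0.18 -1.29]
 [-0.91 -0.51]
 [ 1.   -0.13]
 [-1.3  -1.87]
 [-0.88  0.32]
 [ 2.54 -1.74]
 [ 0.28  4.09]]
paddleL [[ 0.50645554 -0.07706214  0.118     ]] R [[ 0.54369635 -0.18692169  0.118     ]] tube [[ 0.66650954 -0.02280612  0.064     ]]
[ 0.50568626 -0.07728431  0.11469829] [-0.56  0.16  0.02 -0.66]
[ 0.54501834 -0.18591599  0.11445943] [-0.35  0.11  0.03 -0.46]
```

View pics/topfit.png

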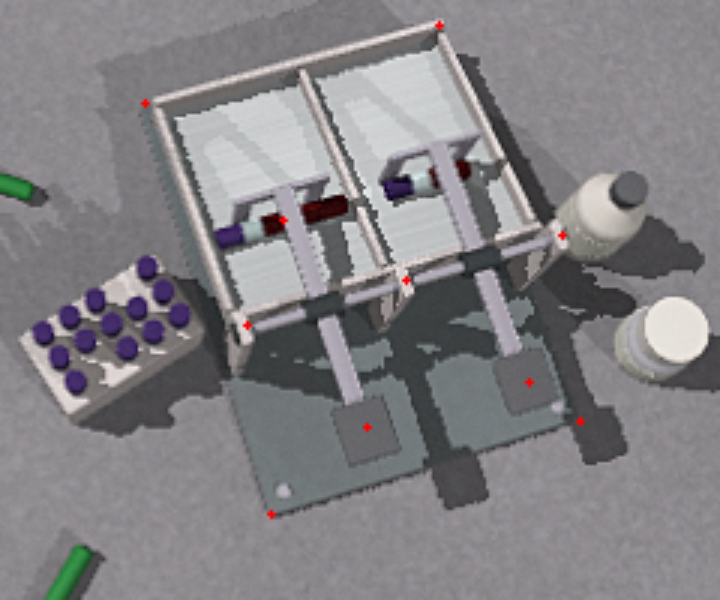

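The fit is good: chute yaw is 18.7° and the left paddle is at (0.506, -0.077, 0.118), which free triangulation confirms to about 3 mm. First I'll shut the fingers and turn the tool so the jaws line up with chute x.

Call:
move_arm --series '[[[0,0,0,0,0,10.2,-1],[0,0,0,0,0,10.2,-1],[0,0,0,0,0,10.2,-1],[0,0,0,0,0,10.2,-1],[0,0,0,0,0,10,-1],[0,0,0,0,0,0,-1]]]'

```text
time_s: 0.85
tcp_pos: [0.2182, 0.5853, 0.222]
ee_rot: [[-0.946, -0.323, -0.0], [-0.323, 0.946, -0.001], [0.001, -0.001, -1.0]]
wrist_force: [0.1, 0.8, -0.7]
gripper_width: 0.403
```

```bash
cat > d.py <<'E'
from h import *
from station import r
q=np.load("q.npy")
def go(P):
    s=r.sense();R=s["ee_rot"];t=w(q,[P])[0]
    print(s["time_s"],s["tcp_pos"].round(4),"yaw",np.degrees(np.arctan2(R[1,0],R[0,0])).round(1),"tilt",R[:,2].round(3),"F",s["wrist_force"].round(2),"g",round(s["gripper_width"],3),"j",s["joints"].round(1))
    d=(t-s["tcp_pos"])*100; print("target",t.round(4),"tool shift cm",(R.T@d).round(2),"dist",np.linalg.norm(d).round(2))
E
python3 -c "
from d import *
go((-.133,.058,.20))"
```

```text
0.85 [0.2182 0.5853 0.222 ] yaw -161.1 tilt [-0.    -0.001 -1.   ] F [ 0.05  0.76 -0.74] g 0.403 j [ 84.4  22.1   0.4  -0.  -68.4 -65.5]
target [ 0.5036 -0.078   0.2   ] tool shift cm [ -5.56 -72.     2.26] dist 72.25
```

Call:
move_arm --series '[[[-0.35,-4.5,0,0,0,0,-1],[-0.35,-4.5,0,0,0,0,-1],[-0.35,-4.5,0,0,0,0,-1],[-0.35,-4.5,0,0,0,0,-1],[-0.35,-4.5,0,0,0,0,-1],[-0.35,-4.5,0,0,0,0,-1],[-0.35,-4.5,0,0,0,0,-1],[-0.35,-4.5,0,0,0,0,-1],[-0.35,-4.5,0,0,0,0,-1],[-0.35,-4.5,0,0,0,0,-1],[-0.35,-4.5,0,0,0,0,-1],[-0.35,-4.5,0,0,0,0,-1]]]'

```text
time_s: 2.35
tcp_pos: [0.432, 0.0864, 0.2227]
ee_rot: [[-0.946, -0.325, 0.0], [-0.325, 0.946, 0.0], [-0.0, 0.0, -1.0]]
wrist_force: [0.5, -0.4, 0.2]
gripper_width: 0.006
```

Call:
move_arm --series '[[[-0.35,-4.5,0.5,0,0,0,-1],[-0.35,-4.5,0.5,0,0,0,-1],[-0.35,-4.5,0.5,0,0,0,-1],[-0.3,-4.5,0.5,0,0,0,-1],[0,0,0,0,0,0,-1],[0,0,0,0,0,0,-1]]]'

```text
time_s: 3.1
tcp_pos: [0.502, -0.0783, 0.2023]
ee_rot: [[-0.947, -0.323, -0.001], [-0.323, 0.947, 0.0], [0.001, 0.0, -1.0]]
wrist_force: [-0.4, -0.0, 0.3]
gripper_width: 0.011
```

```bash
python3 -c "
from d import *
go((-.133,.058,.118))
for n in('side','top'):
    im=r.capture(n)['color'];o=off[n]
    cv2.imwrite(f'pics/{n}1.png',cv2.resize(im[o[1]:o[1]+200,o[0]:o[0]+240],None,fx=2.5,fy=2.5))"
```

```text
3.1 [ 0.502  -0.0783  0.2023] yaw -161.2 tilt [-0.001  0.    -1.   ] F [-0.37 -0.05  0.31] g 0.011 j [  9.5  11.6 -17.5  -0.  -60.9   9.4]
target [ 0.5036 -0.078   0.118 ] tool shift cm [-0.16 -0.03  8.43] dist 8.43
```

View pics/side1.png

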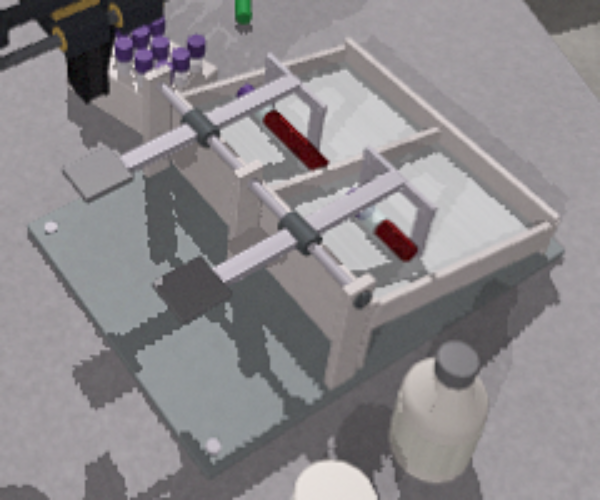

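View pics/top1.png

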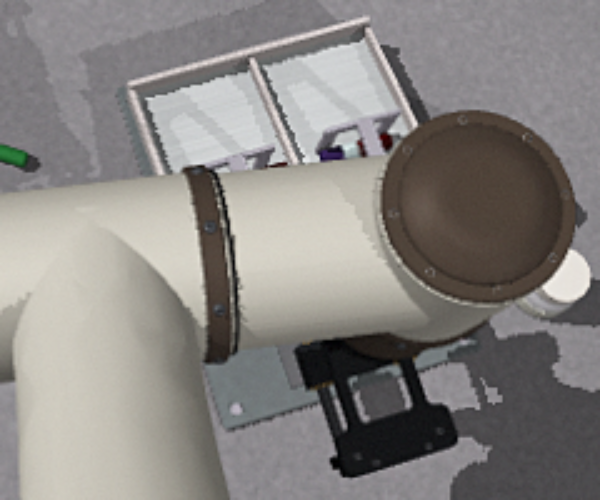

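```bash
python3 -c "
from h import *
for n in('side','top'):
    for P in [(.502,-.0783,.2023),(.502,-.0783,.118)]: print(n,((proj(n,P)[0]-off[n])*2.5).round(1))"
```

```text
side [87.1 88.6]
side [ 91.2 172.7]
top [325.8 344.6]
top [306.9 361.5]
```

The fingertip appears where it should (side view about (87,95), predicted (87,89)), directly above the left paddle. Next I'll descend and press.

Call:
move_arm --series '[[[-0.15,0,2.5,0,0,0,-1],[0,0,2.5,0,0,0,-1],[0,0,2,0,0,0,-1],[0,0,0.7,0,0,0,-1],[0,0,0.7,0,0,0,-1],[0,0,0.5,0,0,0,-1],[0,0,0,0,0,0,-1]]]'

```text
time_s: 4.08
tcp_pos: [0.5041, -0.0775, 0.1141]
ee_rot: [[-0.947, -0.322, 0.001], [-0.322, 0.947, 0.0], [-0.001, -0.0, -1.0]]
wrist_force: [-1.5, 0.7, 3.3]
gripper_width: 0.007
```

```bash
python3 -c "
from d import *
go((-.133,.058,.091))
n='side';im=r.capture(n)['color'];o=off[n]
cv2.imwrite(f'pics/{n}2.png',cv2.resize(im[o[1]:o[1]+200,o[0]:o[0]+240],None,fx=2.5,fy=2.5))"
```

```text
4.075 [ 0.5041 -0.0775  0.1141] yaw -161.2 tilt [ 0.001  0.    -1.   ] F [-1.47  0.67  3.28] g 0.007 j [  9.5  17.3 -24.2  -0.  -48.5   9.3]
target [ 0.5036 -0.078   0.091 ] tool shift cm [ 0.06 -0.03  2.31] dist 2.31
```

View pics/side2.png

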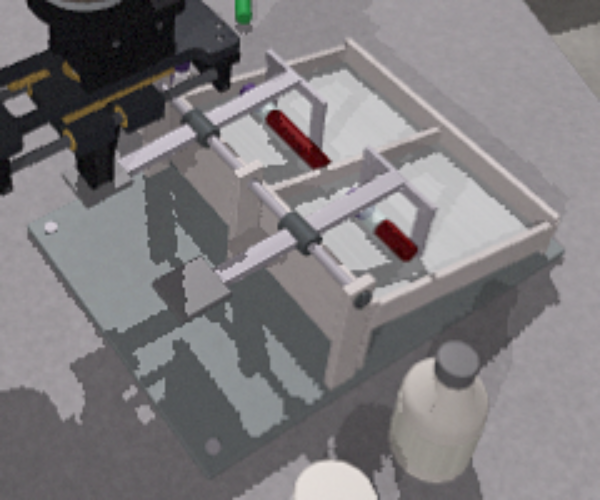

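The fingertips rest on the middle of the left paddle (about (95,180)) with 3.3 N, as expected. Now I'll press a further 24 mm and hold.

Call:
move_arm --series '[[[0,0,0.8,0,0,0,-1],[0,0,0.8,0,0,0,-1],[0,0,0.8,0,0,0,-1],[0,0,0,0,0,0,-1],[0,0,0,0,0,0,-1],[0,0,0,0,0,0,-1],[0,0,0,0,0,0,-1],[0,0,0,0,0,0,-1],[0,0,0,0,0,0,-1],[0,0,0,0,0,0,-1],[0,0,0,0,0,0,-1],[0,0,0,0,0,0,-1]]]'

```text
time_s: 5.62
tcp_pos: [0.5052, -0.0779, 0.0904]
ee_rot: [[-0.947, -0.322, 0.003], [-0.322, 0.947, -0.0], [-0.003, -0.001, -1.0]]
wrist_force: [0.5, 1.3, 6.1]
gripper_width: 0.007
```

```bash
python3 -c "
from d import *
go((-.133,.058,.2))
n='side';im=r.capture(n)['color'];o=off[n]
cv2.imwrite(f'pics/{n}3.png',cv2.resize(im[o[1]:o[1]+200,o[0]:o[0]+240],None,fx=2.5,fy=2.5))"
```

```text
5.625 [ 0.5052 -0.0779  0.0904] yaw -161.2 tilt [ 0.003 -0.    -1.   ] F [0.47 1.28 6.07] g 0.007 j [  9.5  19.2 -25.7   0.1 -45.    9.3]
target [ 0.5036 -0.078   0.2   ] tool shift cm [  0.12   0.02 -10.96] dist 10.96
```

View pics/side3.png

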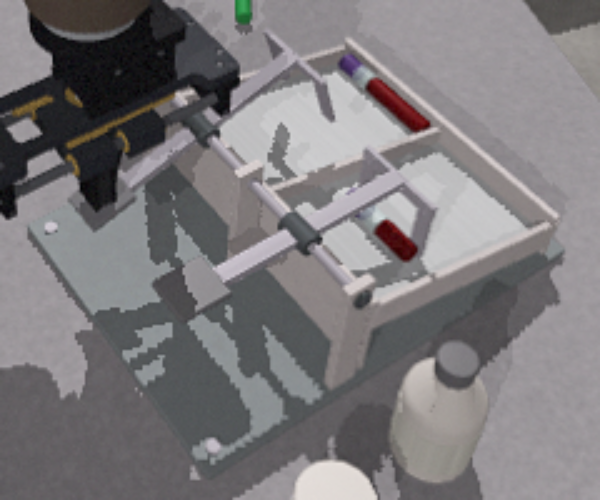

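The gate is lifted and the long tube lies at the end stop (about (385,95)). The short tube is still behind its gate at (395,240). I'll raise gently and then back away.

Call:
move_arm --series '[[[0,0,-0.8,0,0,0,-1],[0,0,-0.8,0,0,0,-1],[0,0,-0.8,0,0,0,-1],[0,0,-0.8,0,0,0,-1],[0,0,-2,0,0,0,-1],[0,0,-3,0,0,0,-1],[0,0,-3,0,0,0,-1],[0,3,0,0,0,0,-1],[0,5,0,0,0,0,-1],[0,5,0,0,0,0,-1],[0,5,0,0,0,0,-1],[0,5,0,0,0,0,-1]]]'

```text
time_s: 7.18
tcp_pos: [0.4287, 0.1418, 0.2013]
ee_rot: [[-0.947, -0.321, -0.0], [-0.321, 0.947, 0.001], [0.0, 0.001, -1.0]]
wrist_force: [0.6, -0.0, -1.0]
gripper_width: 0.007
```

Call:
move_arm --series '[[[0,5,0,0,0,0,-1],[0,5,0,0,0,0,-1],[0,5,0,0,0,0,-1],[0,0,0,0,0,0,-1],[0,0,0,0,0,0,-1],[0,0,0,0,0,0,-1],[0,0,0,0,0,0,-1]]]'

```text
time_s: 8.05
tcp_pos: [0.3818, 0.2812, 0.2016]
ee_rot: [[-0.947, -0.32, -0.0], [-0.32, 0.947, 0.0], [0.0, 0.0, -1.0]]
wrist_force: [-0.2, -0.3, 0.4]
gripper_width: 0.007
```

```bash
python3 -c "
from d import *
go((-.133,.058,.2))
V=[]
for n in('side','top'):
    im=r.capture(n)['color'];o=off[n];o=(o[0],min(o[1],170))
    cv2.imwrite(f'pics/{n}4.png',cv2.resize(im[o[1]:o[1]+200,o[0]:o[0]+240],None,fx=2.5,fy=2.5))"
```

```text
8.05 [0.3818 0.2812 0.2016] yaw -161.3 tilt [-0.  0. -1.] F [-0.19 -0.27  0.45] g 0.007 j [ 56.1   8.3 -21.8  -0.  -59.9 -37.4]
target [ 0.5036 -0.078   0.2   ] tool shift cm [ -0.04 -37.93   0.15] dist 37.93
```

View pics/side4.png

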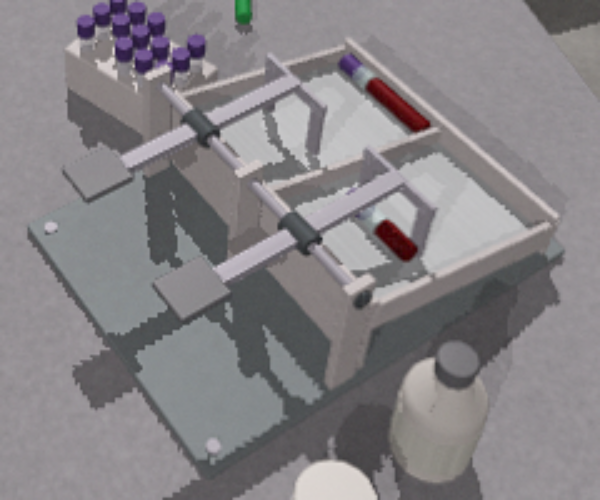

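View pics/top4.png

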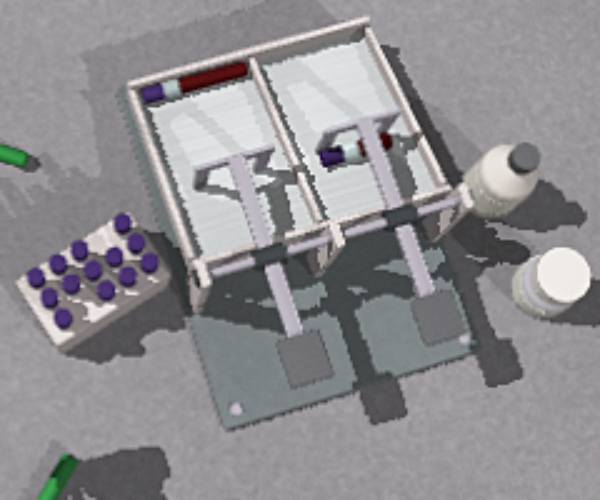

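Both views show the long tube at the end stop (top view (195,82)) and the short tube behind its gate (355,150). Both paddles are up, and the rack, jar and bottle haven't moved. I'm handing the job in.

```bash
python3 -c "
from station import r
print(r.finish_job())"
```

```text
the job is handed in; nothing more can be done
None
```

The long tube has been released and lies against the end stop, and the job was handed in at about 8 s of the 32 s allowed. The hand-in gives no verdict, so whether it passed is not confirmed.

- **What I did:** The long tube was in the left lane. I pressed that lane's paddle with closed fingertips from 118 mm down to about 90 mm, at about 6 N. I held it until the tube had rolled down, then let the lever up and moved the arm clear.
- **Last checks:** In both camera views:
  - The long tube lies at the end stop and the short tube is behind its gate.
  - Both levers are back up.
  - The rack, jar and bottle look where they were at the start.
  - Wrist force is at noise level (under 0.6 N), so the arm was touching nothing.
- **Not measured, and disagreements:** I judged the final tube positions and lever angles by eye from the pictures rather than measuring them. In the chute fit, the paddles agreed to about 1 pixel, but the base-plate corners were off by 1 to 4 pixels. Measured freely, the paddle height came out 3 mm lower than the stated 118 mm.

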